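# Index the dividing table to the next hole

### The job

A hole has just been punched in the leather blank on the dividing table. Press the spring plunger's black knob in, push the table anticlockwise (seen from above) by the upright tab beside the knob, and let the plunger spring fully out again in the very next hole of the index plate, so that the table is locked one hole further on. Do not turn the table the other way or past that hole, do not pick anything up, and leave the tools and other things around it where they are.

Things in the scene. Friction and masses are not known exactly. Their poses are not given: they have to be found in the camera images.
- turntable (a joint): angle of the turning table in rad: 0 with the plunger in the hole where it starts, growing anticlockwise seen from above. The index plate has 8 holes evenly spaced (0.785 rad), so the next hole is at 0.785. The locked table has about 0.014 rad of play either way in each hole; it turns freely (about 3 N at the knob) once the plunger is pressed in, and stays where it is left.
- plunger (a joint): travel of the plunger in m: 0 fully out (locked), 0.008 fully pressed in. A spring resists with about 5 N at the start and 9 N at full travel. Pressed in more than 0.0045 its 14 mm shoulder is below the 6 mm thick index plate and the table can turn; between holes it rides against the underside of the plate at about 0.0045 if let go, and it springs out by itself when the next hole is reached.
- knob_top (a point): centre of the flat top of the plunger's knob (black mushroom, 27 mm in diameter, 10 mm high, top level and 82 mm above the counter when out). It is pressed straight down. It stands on an arm of the turning table, 95 mm from the table's axis, and goes round with it.
- tab_face (a point): middle of the near face of the upright steel tab, 10 mm above the knob's top. The tab stands on the same arm, on the anticlockwise side of the knob: 44 mm wide along the table's radius, 8 mm thick, upper corners rounded, its top 102 mm above the counter; the face toward the knob is 17 mm from the knob's centre. Pushing on this face turns the table anticlockwise. Nothing stands above the knob.
- table_axis (a point): point on the table's vertical axis at the level of the top of the index plate, 40 mm above the counter. The fixed round casting is 248 mm in diameter; a punch guide on a column (126 mm high) reaches in over the blank from the side away from the knob.
- next_hole (a point): centre of the hole of the index plate to which the table is to be turned, on the plate's top (40 mm above the counter), 95 mm from the axis and 0.785 rad anticlockwise of the hole where the plunger starts. It is fixed; the plunger's knob must end straight above it.
- spool_tan: bystander: tan thread spool, 40 mm wide, 60 mm high, beside the casting; point at its underside
- wax_tin: bystander: round wax tin, 62 mm wide, 25 mm high, beside the casting; point at its underside
- punch_2: bystander: steel leather punch lying beside the casting, 11 x 110 mm; point at its underside
- punch_3: bystander: steel leather punch lying beside the casting, 12 x 110 mm; point at its underside
- loupe: bystander: black eye loupe, 34 mm wide, 27 mm high, beside the casting; point at its underside
- mallet: bystander: wooden mallet lying to the left, 182 mm long; point at its underside
- jar_small: bystander: small open jar of eyelets standing to the left, 56 mm wide, 50 mm high; point at its underside

How it is judged:
By the outcome, as a careful person would: the job done as asked, in the order asked, and still so for the second after the job is handed in, with the robot touching nothing.
It also fails if it takes over 40 s, if anything falls off the work surface, if the arm or the gripper's body presses on something with over 40 N, if the wrist force passes 120 N, or if a joint passes its speed limit or range.

### The arm

A 6-joint arm with a two-finger parallel gripper is mounted at the origin on a cart in front of the work surface, level with it; the furniture and walls round the work are solid. World frame = base frame: x ahead of the robot, y to its left, z up, the work surface at z = 0. Lengths are in m, angles in rad, forces in N, time in s.
With the tool pointing down it reaches from about 0.325 to 0.9 m from the base axis. Payload 6.1 kg.
Tool frame: the origin (TCP) lies between the finger pads; the fingertips stand 11 mm ahead of it and the grasp point (between the pads) lies 8 mm behind it; z points along the fingers, y is the line along which they close (so a half turn about z gives the same grasp; the last joint's range is limited). The gripper opens to 85 mm and grips with 20 to 120 N. Pads are 22 mm wide; open, the fingers measure 114 mm over their backs; the gripper's body (76 mm by 85 mm) begins 54 mm behind the grasp point. The pads swing forward as they close: fully open they stand 13 mm farther back than shut.
Start: joints at [-1.423, 0.22, 1.526, -0, 1.395, -0.126], TCP at [0.169, -0.602, 0.219] pointing down, gripper open.
Joint ranges: [-2.98, 2.98], [-0.91, 2.08], [0.09, 2.57], [-1.24, 4.39], [0.2, 2.65], [-2.68, 2.68]. Speed limits (rad/s): [2.57, 2.57, 3.01, 3.14, 3.14, 3.14].

### API

Orientations are given as a unit quaternion [x, y, z, w].
In Python, from bench import robot gives the robot as it stands.
- The arm moves only by the tool drive_tool, never from a script. Its argument "targets" is text: rows parted by semicolons, each of 7 numbers parted by spaces: the finger opening in m, from 0 to 0.0854, then the shift along the world's x, y, z in m, then the turn, a rotation vector about the world's x, y, z in rad. A call has exactly 10 rows; each row is the pose to reach, as a shift and turn from the pose commanded when the call began; what a row does not reach only later rows make up. A row lasts 1/12 s, in which the tool goes at most 41.7 mm and 7.16 degrees, less where a joint would pass 70% of its speed; a pose out of reach is approached as far as the arm can. A call with a gripper value outside its range is refused whole. The fingers move at their own pace and stop on an object; "force" is the grip in N (left out, the last holds). Time passes only in rows, so rows that repeat a pose let the fingers close, or fill a call up. It gives the time, the measured TCP pose, the force, the opening and the grip force at its end, in the units of the state.
- robot.get_state(): the state, without advancing time (a new reading comes with each control period).
- robot.camera(name): name is "scene" or "top" or "wrist"; returns (picture, depth): 420x560x3 uint8, blue, green, red; 420x560 float32, m along the optical axis (not along the pixel's ray), 0 where there is no reading.
- robot.camera_params(name): a dict with "camera_matrix" (3x3 intrinsics, pixels), "rvec" (rotation vector, rad) and "tvec" (3), from world to camera coordinates, as OpenCV has them; the wrist camera has in their place "tool_from_camera" (4x4, takes a point from camera to tool coordinates, whose origin is the TCP and whose axes are the flange's). Camera axes: x right, y down, z forward; pixel columns grow to the right and rows downward; lengths in m; the calibration is good to about 2 mm. A picture is of the moment at which its call begins: read the wrist's pose just before it. camera_params takes no time and is no camera call.
- robot.close_job(): hands the job in; it is judged then, once.
The state is a dict: "time_s": time; "q": joint angles; "dq": joint speeds; "tau": joint torques, N m; "tool_pos": TCP position; "orientation": TCP orientation; "wrist_force": force on the tool from outside, world axes, zero at the start; "wrist_torque": the same for the moment, N m; "width": finger opening in m; "grasp_force": force on a finger pad.
Only numpy, scipy, OpenCV 4.12 (cv2) and the standard library are available. Lean on these libraries where they do the work, as an engineer would, in place of code of your own. Each camera call takes 0.05 s, during which the arm holds its last target. There are 200 camera calls.

## Working session

There is one attempt and no reset: what is moved stays moved. The work goes in short steps, Python scripts to look and compute and a tool call to move; the robot and the scene stay as the last step left them, time stands still between calls to the robot, and variables do not carry over. Pictures are saved under pics/ and viewed, at most 10 in all, crops included, and the job is handed in when it is done.

Besides the shell and the picture viewer there is one more tool, called after ">>>" as a command line: name --argument value ..., lists and objects as JSON in quotes. drive_tool: Moves the arm, as the interface text tells. Its arguments: {"type":"object","properties":{"targets":{"type":"string"},"force":{"type":"number"}},"required":["targets"]}

```bash
mkdir -p pics; cat > h.py <<'E'
import numpy as np, cv2
from bench import robot
from scipy.spatial.transform import Rotation as R
def cam(name):
    s=robot.get_state(); im,d=robot.camera(name); p=robot.camera_params(name)
    K=np.array(p["camera_matrix"],float)
    if name=="wrist":
        T=np.eye(4);T[:3,:3]=R.from_quat(s["orientation"]).as_matrix();T[:3,3]=s["tool_pos"]
        W=T@np.array(p["tool_from_camera"])
    else:
        M=np.eye(4);M[:3,:3]=cv2.Rodrigues(np.array(p["rvec"],float))[0];M[:3,3]=np.ravel(p["tvec"]);W=np.linalg.inv(M)
    v,u=np.indices(d.shape)
    P=np.stack([(u-K[0,2])/K[0,0]*d,(v-K[1,2])/K[1,1]*d,d],-1)@W[:3,:3].T+W[:3,3]
    P[d==0]=np.nan
    return im,d,P,K,W
def ray(K,W,u,v,z):
    r=W[:3,:3]@np.array([(u-K[0,2])/K[0,0],(v-K[1,2])/K[1,1],1]); return W[:3,3]+r*(z-W[2,3])/r[2]
E
python3 - <<'E'
from h import *
for n in("top","scene"):
    im,d,P,K,W=cam(n); cv2.imwrite(f"pics/{n}0.png",im); np.savez(f"{n}0.npz",im=im,P=P,K=K,W=W); print(n,W[:3,3])
E
```

```text
top [0.35520619 0.11984821 1.14202299]
scene [0.00100363 0.75107468 0.56962357]
```

View pics/top0.png

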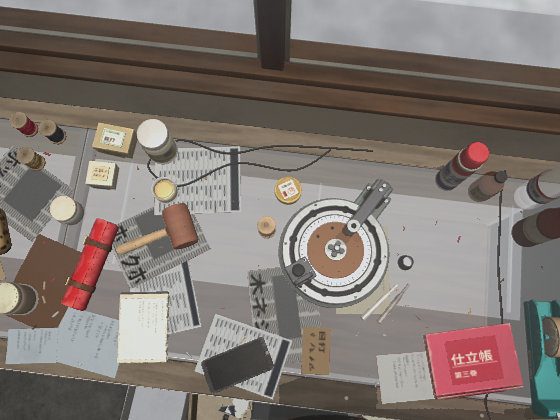

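View pics/scene0.png

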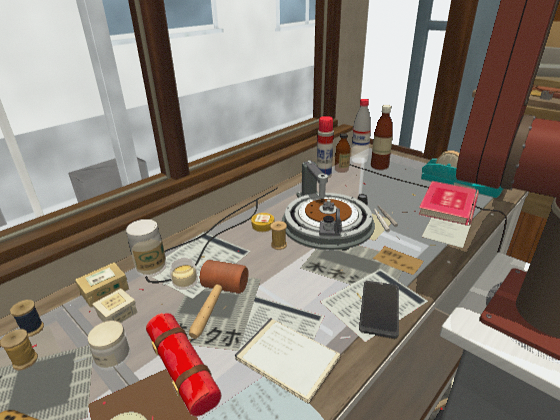

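The top view shows the table at about (335,250) and the knob and tab at about (298,270), at its lower left. The punch guide is at the upper right. I'll zoom in and measure.

```bash
python3 - <<'E'
from h import *
f=np.load("top0.npz");im,P=f["im"],f["P"]
cv2.imwrite("pics/topc.png",cv2.resize(im[185:315,260:430],None,fx=4.6,fy=4.6,interpolation=cv2.INTER_CUBIC))
K,W=f["K"],f["W"]
for z,(lo,hi) in {"~knob":(.077,.088),"~tab":(.095,.107)}.items():
    m=(P[...,2]>lo)&(P[...,2]<hi)&(P[...,0]<P[250,335,0]+0.03)
    m[:200]=0;m[310:]=0;m[:,:270]=0;m[:,400:]=0
    vv,uu=np.nonzero(m);print(z,len(vv),P[m].mean(0),np.c_[uu,vv].mean(0),np.ptp(uu),np.ptp(vv))
# casting: rim outer edge
m=(P[...,2]>.025)&(P[...,2]<.046);m[:195]=0;m[310:]=0;m[:,:273]=0;m[:,395:]=0
c=max(cv2.findContours(m.astype(np.uint8),0,2)[0],key=cv2.contourArea);print(cv2.minEnclosingCircle(c),cv2.fitEllipse(cv2.convexHull(c)))
(u,v),_=cv2.minEnclosingCircle(c);print(ray(K,W,u,v,.04))
# brown blank
hsv=cv2.cvtColor(im,cv2.COLOR_BGR2HSV);b=((hsv[...,0]<15)&(hsv[...,1]>90)).astype(np.uint8);b[:200]=0;b[300:]=0;b[:,:295]=0;b[:,:][:,380:]=0
c=max(cv2.findContours(b,0,2)[0],key=cv2.contourArea);(u,v),r=cv2.minEnclosingCircle(cv2.convexHull(c));print("blank",u,v,r,P[int(v),int(u)])
E
```

```text
~knob 147 [0.47642091 0.08732121 0.08249019] [302.03401361 268.06122449] 46 38
~tab 78 [0.45533682 0.08300964 0.10170487] [303.41025641 277.47435897] 18 11
((337.0, 253.5), 40.73399353027344) ((337.33349609375, 252.7460479736328), (76.17457580566406, 79.23299407958984), 41.64961624145508)
[0.52220449 0.01371858 0.04      ]
blank 335.3232116699219 249.40292358398438 28.175003051757812 [0.52542939 0.02255739 0.0783455 ]
```

View pics/topc.png

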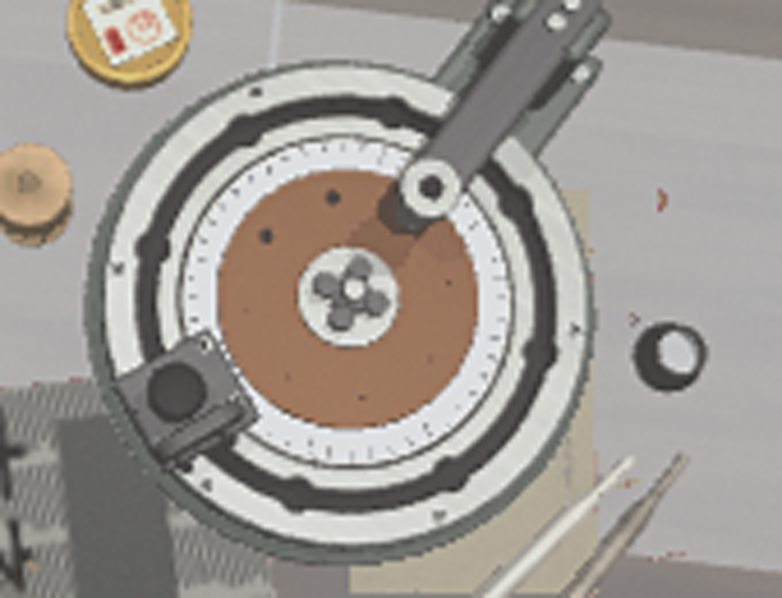

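```bash
python3 - <<'E'
from h import *
f=np.load("top0.npz");im,P,K,W=f["im"],f["P"],f["K"],f["W"]
q=lambda x,y,z:ray(K,W,260+x/4.6-.4,185+y/4.6-.4,z)
ax=q(341,312,.036);kn=q(177,390,.082);tb=q(202,430,.102);nh=q(300,490,.04)
for n,p in dict(ax=ax,kn=kn,tb=tb,nh=nh).items(): print(n,p.round(4),np.hypot(*(p-ax)[:2]).round(4),np.degrees(np.arctan2(*(p-ax)[1::-1])).round(2))
# holes for axis
h=np.array([q(*c,.04)[:2] for c in[(155,245),(240,130),(395,110),(515,200),(540,350),(450,470),(300,490)]])
A=np.c_[2*h,np.ones(len(h))];s=np.linalg.lstsq(A,(h**2).sum(1),rcond=None)[0];print("axis holes",s[:2],np.sqrt(s[2]+s[0]**2+s[1]**2), np.degrees(np.arctan2(h[:,1]-s[1],h[:,0]-s[0])).round(1))
st=robot.get_state();print(st["time_s"],st["orientation"],R.from_quat(st["orientation"]).as_matrix().round(3))
print(robot.camera_params("wrist")["tool_from_camera"])
E
```

```text
ax [0.5243 0.0207 0.036 ] 0.0 0.0
kn [0.4727 0.0953 0.082 ] 0.0907 124.7
tb [0.4541 0.0827 0.102 ] 0.0937 138.56
nh [0.4377 0.0317 0.04  ] 0.0873 172.73
axis holes [0.53155324 0.01927381] 0.09468484019293114 [  81.8   38.4   -8.7  -53.4  -98.8 -143.4  172.4]
0.1 [ 9.90645789e-01  1.36455470e-01 -9.63204878e-06 -9.08758688e-04] [[ 0.963  0.27  -0.   ]
 [ 0.27  -0.963  0.002]
 [ 0.    -0.002 -1.   ]]
[[-7.81694082e-05 -9.51779355e-01 -3.06783400e-01  8.00987303e-02]
 [ 9.99999582e-01  2.04961707e-04 -8.90686059e-04 -1.33437020e-03]
 [ 9.10615451e-04 -3.06783341e-01  9.51778941e-01 -1.55312767e-01]
 [ 0.00000000e+00  0.00000000e+00  0.00000000e+00  1.00000000e+00]]
```

>>> drive_tool --targets "0 0.016 0.037 0 0 0 0.037; 0 0.032 0.074 0 0 0 0.074; 0 0.048 0.111 0 0 0 0.111; 0 0.064 0.148 0 0 0 0.148; 0 0.080 0.185 0 0 0 0.185; 0 0.096 0.222 0 0 0 0.222; 0 0.112 0.259 0 0 0 0.259; 0 0.128 0.296 0 0 0 0.296; 0 0.144 0.333 0 0 0 0.333; 0 0.160 0.370 0 0 0 0.370" --force 60

```text
time_s: 0.93
tool_pos: [0.3291, -0.2298, 0.2186]
orientation: [0.948, 0.317, 0.0, -0.0]
wrist_force: [0.7, -0.6, -0.2]
width: 0.0001
grasp_force: 0.0
```

>>> drive_tool --targets "0 0.016 0.037 0 0 0 0; 0 0.032 0.074 0 0 0 0; 0 0.048 0.111 0 0 0 0; 0 0.064 0.148 0 0 0 0; 0 0.080 0.185 0 0 0 0; 0 0.096 0.222 0 0 0 0; 0 0.112 0.259 -0.01 0 0 0; 0 0.128 0.296 -0.02 0 0 0; 0 0.144 0.327 -0.03 0 0 0; 0 0.144 0.327 -0.04 0 0 0"

```text
time_s: 1.77
tool_pos: [0.4743, 0.1003, 0.1782]
orientation: [0.948, 0.319, 0.001, -0.001]
wrist_force: [-0.0, -0.4, -0.0]
width: 0.0003
grasp_force: 0.0
```

```bash
python3 - <<'E'
from h import *
s=robot.get_state();print(s["time_s"],s["tool_pos"],s["q"],s["wrist_force"],R.from_quat(s["orientation"]).as_matrix()[:,0])
im,d,P,K,W=cam("wrist"); cv2.imwrite("pics/w1.png",im); np.savez("w1.npz",im=im,P=P,K=K,W=W)
E
```

```text
1.7667 [0.47430987 0.10031383 0.17819665] [ 0.04394678 -0.08737022  1.92825213  0.00233558  1.29981322  0.96561466] [-0.03013263 -0.35173977 -0.02664726] [0.7969873  0.6039927  0.00201811]
```

View pics/w1.png

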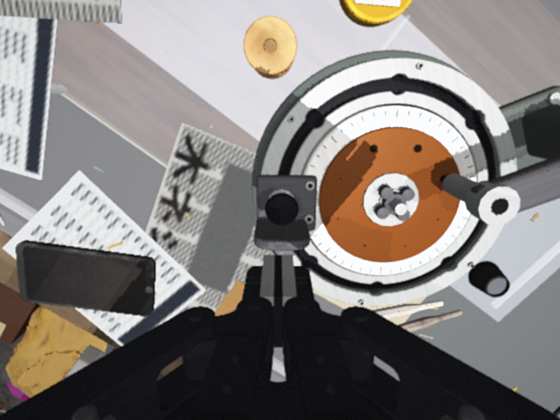

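```bash
python3 - <<'E'
from h import *
f=np.load("w1.npz");im,P,K,W=f["im"],f["P"],f["K"],f["W"]
m=np.zeros(P.shape[:2],np.uint8);r=(slice(180,242),slice(262,306))
m[r]=((P[r][...,2]>.077)&(P[r][...,2]<.09)&(im[r].max(-1)<60))
c=max(cv2.findContours(m,0,2)[0],key=cv2.contourArea);(u,v),rr=cv2.minEnclosingCircle(c);k=ray(K,W,u,v,.082);print("knob",u,v,rr,k,P[int(v),int(u)])
# holes on ring (pixels from view)
h=np.array([ray(K,W,a,b,.04)[:2] for a,b in[(313,118),(400,83),(483,118),(376,289),(460,254)]])
A=np.c_[2*h,np.ones(len(h))];s=np.linalg.lstsq(A,(h**2).sum(1),rcond=None)[0]
print("axis",s[:2],np.sqrt(s[2]+s[0]**2+s[1]**2),np.degrees(np.arctan2(h[:,1]-s[1],h[:,0]-s[0])).round(1))
d=k[:2]-s[:2];print("knob rel",np.hypot(*d),np.degrees(np.arctan2(d[1],d[0])))
t=(P[...,2]>.096)&(P[...,2]<.106);t[:225]=0;t[262:]=0;t[:,:250]=0;t[:,325:]=0
v,u=np.nonzero(t);print("tab",u.min(),u.max(),v.min(),v.max());Q=P[t][:,:2]
import math
pca=np.linalg.svd(Q-Q.mean(0),full_matrices=False);print(Q.mean(0),np.degrees(np.arctan2(pca[2][0][1],pca[2][0][0])),np.ptp((Q-Q.mean(0))@pca[2].T,axis=0))
cv2.imwrite("pics/w1c.png",cv2.resize(im[160:300,220:360],None,fx=4,fy=4,interpolation=cv2.INTER_CUBIC))
E
```

```text
knob 281.12994384765625 208.7357940673828 16.561695098876953 [0.47337223 0.09758162 0.082     ] [0.47410313 0.09827719 0.0832206 ]
axis [0.53198603 0.02023021] 0.0961652328785695 [  83.7   37.2  -10.3 -144.5  -91.5]
knob rel 0.09705059444139785 127.15339056287601
tab 255 307 238 250
[0.456173   0.08471931] -52.99454975791995 [0.0397398  0.00881729]
```

View pics/w1c.png

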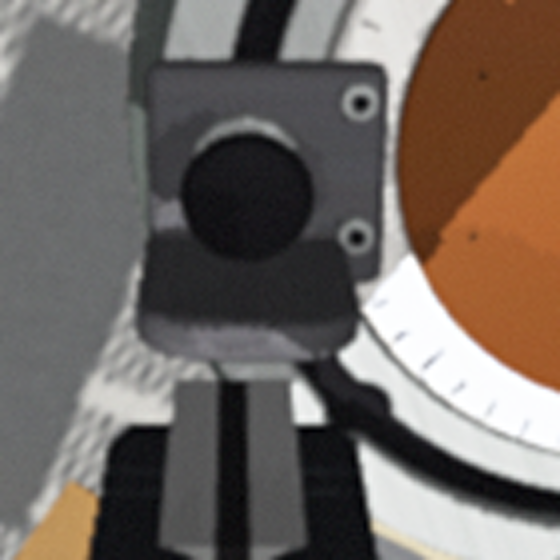

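>>> drive_tool --targets "0 -0.002 -0.003 -0.02 0 0 0; 0 -0.0035 -0.005 -0.04 0 0 0; 0 -0.0035 -0.005 -0.06 0 0 0; 0 -0.0035 -0.005 -0.075 0 0 0; 0 -0.0035 -0.005 -0.083 0 0 0; 0 -0.0035 -0.005 -0.085 0 0 0; 0 -0.0035 -0.005 -0.087 0 0 0; 0 -0.0035 -0.005 -0.089 0 0 0; 0 -0.0035 -0.005 -0.0905 0 0 0; 0 -0.0035 -0.005 -0.092 0 0 0"

```text
time_s: 2.65
tool_pos: [0.4702, 0.0902, 0.0877]
orientation: [0.949, 0.316, 0.001, 0.0]
wrist_force: [0.3, 1.5, -0.5]
width: 0.0003
grasp_force: 0.0
```

```bash
python3 - <<'E'
from h import *
s=robot.get_state();print(s["time_s"],s["tool_pos"],s["wrist_force"],s["wrist_torque"])
im,d,P,K,W=cam("wrist"); cv2.imwrite("pics/w2.png",im[120:380,150:430])
E
```

```text
2.65 [0.47024343 0.09023972 0.0877192 ] [ 0.30392391  1.54835754 -0.47702868] [ 0.01572384  0.02239545 -0.02679451]
```

View pics/w2.png

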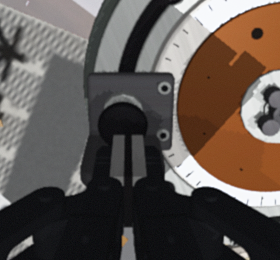

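>>> drive_tool --targets "0 0.0005 0.002 0 0 0 0; 0 0.0005 0.004 0 0 0 0; 0 0.0005 0.0045 0 0 0 0; 0 0.0005 0.0045 0 0 0 0; 0 0.0005 0.0045 0 0 0 0; 0 0.0005 0.0045 0 0 0 0; 0 0.0005 0.0045 0 0 0 0; 0 0.0005 0.0045 0 0 0 0; 0 0.0005 0.0045 0 0 0 0; 0 0.0005 0.0045 0 0 0 0"

```text
time_s: 3.53
tool_pos: [0.47, 0.0947, 0.0869]
orientation: [0.949, 0.316, -0.0, -0.0]
wrist_force: [-0.8, 0.3, 1.1]
width: -0.0002
grasp_force: 0.0
```

>>> drive_tool --targets "0 0 0 -0.0005 0 0 0; 0 0 0 -0.001 0 0 0; 0 0 0 -0.0015 0 0 0; 0 0 0 -0.002 0 0 0; 0 0 0 -0.0025 0 0 0; 0 0 0 -0.003 0 0 0; 0 0 0 -0.003 0 0 0; 0 0 0 -0.003 0 0 0; 0 0 0 -0.003 0 0 0; 0 0 0 -0.003 0 0 0"

```text
time_s: 4.37
tool_pos: [0.47, 0.0948, 0.0839]
orientation: [0.949, 0.316, 0.0, 0.0]
wrist_force: [0.9, 0.1, 0.3]
width: 0.0003
grasp_force: 0.0
```

```bash
python3 - <<'E'
from h import *
s=robot.get_state();print(s["time_s"],s["tool_pos"],s["wrist_force"],s["wrist_torque"])
im,d,P,K,W=cam("wrist"); cv2.imwrite("pics/w3.png",cv2.resize(im[200:340,210:350],None,fx=4,fy=4,interpolation=cv2.INTER_CUBIC))
im,d,P,K,W=cam("scene"); cv2.imwrite("pics/s3.png",cv2.resize(im[160:260,270:400],None,fx=5,fy=5,interpolation=cv2.INTER_CUBIC))
E
```

```text
4.3667 [0.47001455 0.09477435 0.08393004] [0.93819622 0.13970876 0.31084325] [ 0.00922881 -0.02162928  0.00232314]
```

View pics/w3.png

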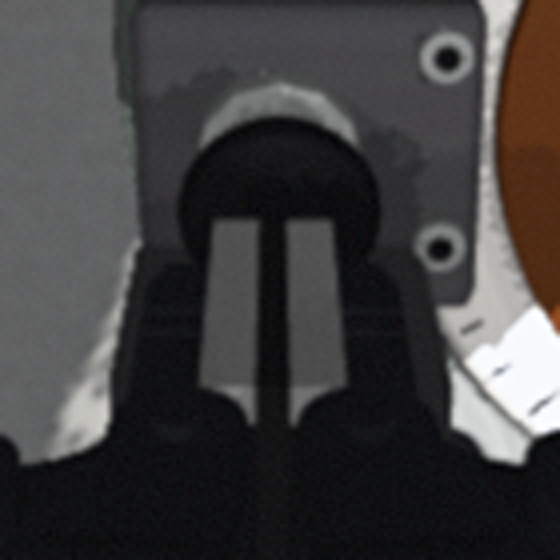

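View pics/s3.png

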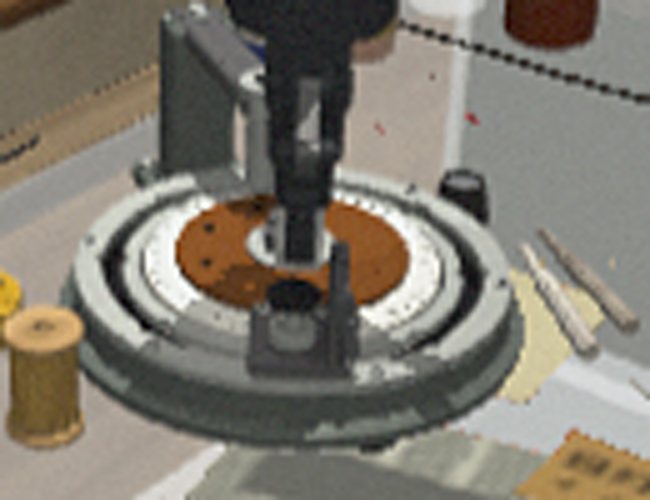

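The scene crop shows the fingertips ending at about (300,262), clear of the knob at (293,290). I'll check where the tip really is.

```bash
python3 - <<'E'
from h import *
p=robot.camera_params("scene");K=np.array(p["camera_matrix"]);
def pr(x):
    q=cv2.projectPoints(np.array([x],float),np.array(p["rvec"],float),np.array(p["tvec"],float),K,None)[0].ravel();return ((q-[270,160])*5).round(1)
for z in(.073,.084,.09,.1): print(z,pr([.470,.0948,z]))
print("knob .082",pr([.4732,.097,.082]),pr([.4732,.097,.074]))
im,d,P,Kk,W=cam("wrist")
for (x,y) in[(235,232),(235,300),(310,232),(310,300),(270,170),(270,140)]:
    u,v=210+x//4,200+y//4; print(x,y,P[v,u].round(4),d[v,u])
im,d,P,Kk,W=cam("scene")
for (x,y) in[(300,255),(290,255),(293,290),(293,295),(340,260)]: print(x,y,P[160+y//5,270+x//5].round(4))
E
```

```text
0.073 [293.  304.5]
0.084 [294.  284.9]
0.09 [294.5 274.1]
0.1 [295.5 256. ]
knob .082 [285.6 288. ] [284.9 302.2]
235 232 [0.4776 0.1068 0.1048] 0.14852393
235 300 [0.4777 0.1064 0.1195] 0.13466875
310 232 [0.4826 0.1001 0.1047] 0.14866531
310 300 [0.4821 0.1002 0.1191] 0.13503265
270 170 [0.4779 0.1022 0.0817] 0.17134812
270 140 [0.4808 0.1044 0.0813] 0.17062142
300 255 [0.4606 0.1045 0.1084]
290 255 [0.4635 0.1083 0.109 ]
293 290 [0.4668 0.1023 0.0859]
293 295 [0.4673 0.1014 0.0825]
340 260 [0.4504 0.0865 0.1018]
```

The tips are really near z≈0.098, so they haven't touched the knob yet. I'll go further down and watch the force.

>>> drive_tool --targets "0 0 0 -0.002 0 0 0; 0 0 0 -0.004 0 0 0; 0 0 0 -0.006 0 0 0; 0 0 0 -0.008 0 0 0; 0 0 0 -0.010 0 0 0; 0 0 0 -0.011 0 0 0; 0 0 0 -0.012 0 0 0; 0 0 0 -0.012 0 0 0; 0 0 0 -0.012 0 0 0; 0 0 0 -0.012 0 0 0"

```text
time_s: 5.4
tool_pos: [0.4701, 0.0948, 0.072]
orientation: [0.949, 0.316, 0.0, 0.0]
wrist_force: [-0.7, -0.1, 0.5]
width: -0.0003
grasp_force: 0.0
```

>>> drive_tool --targets "0 0 0 -0.0005 0 0 0; 0 0 0 -0.001 0 0 0; 0 0 0 -0.0015 0 0 0; 0 0 0 -0.002 0 0 0; 0 0 0 -0.0025 0 0 0; 0 0 0 -0.003 0 0 0; 0 0 0 -0.0035 0 0 0; 0 0 0 -0.004 0 0 0; 0 0 0 -0.004 0 0 0; 0 0 0 -0.004 0 0 0"

```text
time_s: 6.23
tool_pos: [0.4701, 0.0948, 0.0681]
orientation: [0.949, 0.316, 0.0, 0.0]
wrist_force: [-2.9, -0.8, 4.5]
width: 0.0002
grasp_force: 2.6
```

```bash
python3 - <<'E'
from h import *
s=robot.get_state();print(s["time_s"],s["tool_pos"],s["wrist_force"],s["wrist_torque"])
im,d,P,K,W=cam("wrist"); a=cv2.resize(im[200:340,230:330],None,fx=3.5,fy=3.5,interpolation=cv2.INTER_CUBIC)
print(P[240:265:3,280].round(4), P[262,268],P[262,288])
im,d,P,K,W=cam("scene"); b=cv2.resize(im[180:260,290:370],None,fx=5.2,fy=5.2,interpolation=cv2.INTER_CUBIC)
c=np.zeros((490,770,3),np.uint8);c[:a.shape[0],:a.shape[1]]=a;c[:b.shape[0],352:352+b.shape[1]]=b;cv2.imwrite("pics/s4.png",np.clip(c*1.5,0,255).astype(np.uint8))
E
```

```text
6.2333 [0.47007685 0.09476535 0.0680667 ] [-2.91356663 -0.83053739  4.45659004] [ 0.01042605  0.38090924 -0.008707  ]
[[0.4829 0.1041 0.0751]
 [0.4829 0.1041 0.0786]
 [0.4822 0.1036 0.0801]
 [0.4808 0.1025 0.0796]
 [0.4804 0.1023 0.0818]
 [0.4801 0.102  0.0841]
 [0.4805 0.1024 0.0881]
 [0.4801 0.1021 0.0901]
 [0.4807 0.1025 0.0942]] [0.47755449 0.10661382 0.09231254] [0.482101   0.09922428 0.09075158]
```

View pics/s4.png

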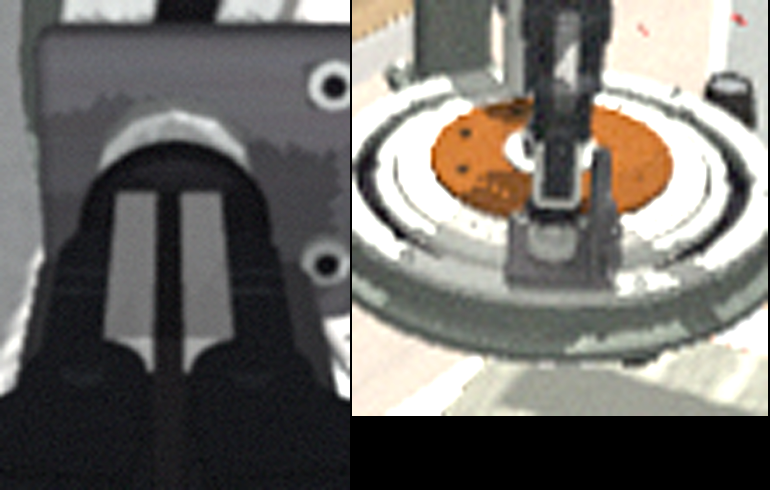

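The fingertips now rest on the knob, touching at TCP z≈0.069. I'll press it in.

>>> drive_tool --targets "0 0 0 -0.001 0 0 0; 0 0 0 -0.002 0 0 0; 0 0 0 -0.003 0 0 0; 0 0 0 -0.004 0 0 0; 0 0 0 -0.005 0 0 0; 0 0 0 -0.0055 0 0 0; 0 0 0 -0.006 0 0 0; 0 0 0 -0.006 0 0 0; 0 0 0 -0.006 0 0 0; 0 0 0 -0.006 0 0 0"

```text
time_s: 7.17
tool_pos: [0.4703, 0.0949, 0.0624]
orientation: [0.949, 0.316, 0.0, -0.0]
wrist_force: [-2.7, -0.3, 7.5]
width: 0.0002
grasp_force: 3.8
```

```bash
python3 - <<'E'
from h import *
s=robot.get_state();print(s["time_s"],s["tool_pos"],s["wrist_force"],s["wrist_torque"])
im,d,P,K,W=cam("wrist")
m=(im[230:262,258:305].max(-1)<60);Q=P[230:262,258:305][m];print(Q[Q[:,2]<.0835][:,2].mean(),P[238:260:2,280,2].round(4))
E
```

```text
7.1667 [0.47027048 0.09490832 0.06241452] [-2.72749654 -0.27412861  7.4795006 ] [ 0.02566548  0.50136871 -0.02519848]
0.07122179706491902 [0.0608 0.07   0.072  0.0737 0.0744 0.0741 0.0751 0.0753 0.0759 0.0802
 0.0821]
```

```bash
cat > arc.py <<'E'
import numpy as np
def arc(p,angs,ax=(.5318,.02)):
    r=np.array(p)-ax
    for a in angs:
        t=np.radians(a);c,s=np.cos(t),np.sin(t);d=np.array([[c,-s],[s,c]])@r-r
        print(a,d.round(4),round(t,4))
E
python3 -c "
from arc import arc
arc((.4702,.0949),[1.5,3,5,7.5,10,12.5,15,17.5,20]);arc((.4702,.0949),[20,22,25,28,31,34,36,38,39,40])"
```

```text
1.5 [-0.0019 -0.0016] 0.0262
3 [-0.0038 -0.0033] 0.0524
5 [-0.0063 -0.0057] 0.0873
7.5 [-0.0092 -0.0087] 0.1309
10 [-0.0121 -0.0118] 0.1745
12.5 [-0.0148 -0.0151] 0.2182
15 [-0.0173 -0.0185] 0.2618
17.5 [-0.0197 -0.022 ] 0.3054
20 [-0.0219 -0.0256] 0.3491
20 [-0.0219 -0.0256] 0.3491
22 [-0.0236 -0.0285] 0.384
25 [-0.0259 -0.0331] 0.4363
28 [-0.028  -0.0377] 0.4887
31 [-0.0298 -0.0424] 0.5411
34 [-0.0314 -0.0473] 0.5934
36 [-0.0323 -0.0505] 0.6283
38 [-0.0331 -0.0538] 0.6632
39 [-0.0334 -0.0555] 0.6807
40 [-0.0337 -0.0571] 0.6981
```

>>> drive_tool --targets "0 0 0 -0.0007 0 0 0; 0 0 0 -0.0012 0 0 0; 0 -0.0019 -0.0016 -0.0012 0 0 0.026; 0 -0.0038 -0.0033 -0.0012 0 0 0.052; 0 -0.0063 -0.0057 -0.0012 0 0 0.087; 0 -0.0092 -0.0087 -0.0012 0 0 0.131; 0 -0.0121 -0.0118 -0.0012 0 0 0.175; 0 -0.0148 -0.0151 -0.0012 0 0 0.218; 0 -0.0173 -0.0185 -0.0012 0 0 0.262; 0 -0.0197 -0.022 -0.0012 0 0 0.305"

```text
time_s: 8.05
tool_pos: [0.4507, 0.074, 0.0616]
orientation: [0.889, 0.458, 0.001, -0.001]
wrist_force: [-4.1, 5.9, 10.7]
width: 0.0001
grasp_force: 5.2
```

```bash
python3 - <<'E'
from h import *
s=robot.get_state();print(s["time_s"],s["tool_pos"],s["wrist_force"],s["wrist_torque"])
im,d,P,K,W=cam("top")
m=(P[...,2]>.095)&(P[...,2]<.107);m[:240]=0;m[310:]=0;m[:,:270]=0;m[:,380:]=0
Q=P[m];print(len(Q),Q.mean(0) if len(Q) else 0)
cv2.imwrite("pics/t5.png",cv2.resize(im[225:315,270:390],None,fx=5,fy=5,interpolation=cv2.INTER_CUBIC))
E
```

```text
8.05 [0.45068745 0.07403329 0.0615932 ] [-4.12423093  5.94411139 10.67616126] [1.00260579 0.63269799 0.05565668]
0 0
```

View pics/t5.png

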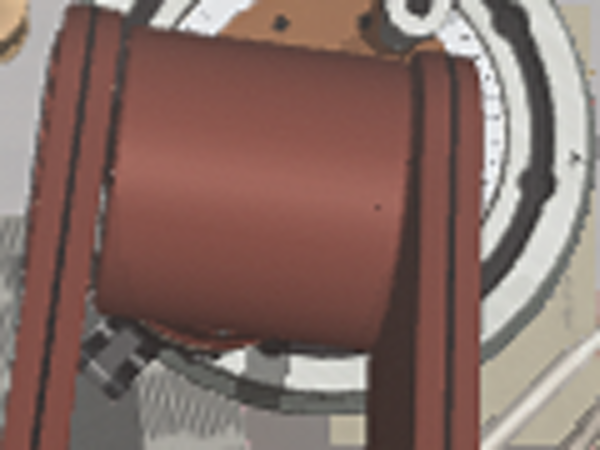

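```bash
cat > knob.py <<'E'
from h import *
def knob(ztop):
    s=robot.get_state();im,d,P,K,W=cam("wrist")
    # brightness/depth: arm-to-knob rear edge per column, then circle of radius 13.5 mm
    pts=[]
    for u in range(264,300,2):
        col=im[215:262,u].max(-1).astype(int);g=np.diff(cv2.GaussianBlur(col.astype(np.float32).reshape(-1,1),(1,5),0).ravel())
        v=215+int(np.argmin(g))
        pts.append(ray(K,W,u,v+.5,ztop)[:2])
    pts=np.array(pts)
    from scipy.optimize import least_squares
    c=least_squares(lambda c:np.hypot(*(pts-c).T)-.0135,np.array(s["tool_pos"][:2])-0*pts[0],loss="soft_l1",f_scale=.001)
    d=c.x-np.array([.5318,.02]);a=np.degrees(np.arctan2(d[1],d[0]))
    print("t",s["time_s"],"tool",np.round(s["tool_pos"],4),"F",np.round(s["wrist_force"],1),"knob",c.x.round(4),"r",np.hypot(*d).round(4),"ang",a.round(1),"turned",(a-127.2).round(1),"cost",c.cost)
    print("col280 z",P[236:262:2,280,2].round(4))
    return im,P
E
python3 -c "
from knob import *
im,P=knob(.074)
print(im[215:262:2,280].max(-1))"
```

```text
t 8.1 tool [0.4502 0.0734 0.0616] F [-3.7  3.4 11.9] knob [0.47   0.0969] r 0.0987 ang 128.8 turned 1.6 cost 1.3750092473649939e-05
col280 z [0.0611 0.0611 0.0704 0.071  0.073  0.0737 0.0745 0.0745 0.0745 0.0747
 0.0785 0.0816 0.0838]
[ 71  72  77  79  75  76  70  68  68  77  86 131  94  10  13  23  29  19
  21  22  18  21  15  17]
```

```bash
sed -i 's/range(264,300,2)/range(270,293,2)/; s/np.array(s\["tool_pos"\]\[:2\])-0\*pts\[0\]/ray(K,W,281,256,ztop)[:2]/' knob.py
python3 -c "
from knob import *
knob(.0745)
from arc import arc
arc((.4505,.0729),[2.5,5,7.5,10,12.5,15,17,19,20,21])"
```

```text
t 8.15 tool [0.4503 0.0734 0.0616] F [-4.7  2.9 11.8] knob [0.4534 0.0777] r 0.0973 ang 143.7 turned 16.5 cost 9.227013334338708e-08
col280 z [0.0603 0.0626 0.0697 0.0713 0.072  0.0731 0.0741 0.0733 0.0733 0.0736
 0.0798 0.0817 0.0838]
2.5 [-0.0022 -0.0036] 0.0436
5 [-0.0043 -0.0073] 0.0873
7.5 [-0.0062 -0.0111] 0.1309
10 [-0.008  -0.0149] 0.1745
12.5 [-0.0095 -0.0189] 0.2182
15 [-0.0109 -0.0228] 0.2618
17 [-0.0119 -0.0261] 0.2967
19 [-0.0128 -0.0294] 0.3316
20 [-0.0132 -0.031 ] 0.3491
21 [-0.0136 -0.0326] 0.3665
```

The table turned 16.5° and the knob is still pressed. I'll continue.

>>> drive_tool --targets "0 -0.0022 -0.0036 0 0 0 0.044; 0 -0.0043 -0.0073 0 0 0 0.087; 0 -0.0062 -0.0111 0 0 0 0.131; 0 -0.008 -0.0149 0 0 0 0.175; 0 -0.0095 -0.0189 0 0 0 0.218; 0 -0.0109 -0.0228 0 0 0 0.262; 0 -0.0119 -0.0261 0 0 0 0.297; 0 -0.0128 -0.0294 0 0 0 0.332; 0 -0.0132 -0.031 0 0 0 0.349; 0 -0.0136 -0.0326 0 0 0 0.367"

```text
time_s: 9.03
tool_pos: [0.4363, 0.041, 0.0615]
orientation: [0.791, 0.612, 0.0, -0.001]
wrist_force: [-7.2, 4.7, 15.1]
width: -0.0
grasp_force: 7.1
```

```bash
python3 -c "
from knob import *
knob(.0745)
from arc import arc
arc((.4369,.0403),[0.5,1,1.5,2,2.5,3,4,5,6,7,8,9,10])"
```

```text
t 9.0333 tool [0.4363 0.041  0.0615] F [-7.2  4.7 15.1] knob [0.4379 0.0466] r 0.0976 ang 164.2 turned 37.0 cost 6.21039165881836e-08
col280 z [0.0604 0.0626 0.0709 0.0715 0.074  0.073  0.0738 0.0732 0.0753 0.075
 0.0797 0.0816 0.0836]
0.5 [-0.0002 -0.0008] 0.0087
1 [-0.0003 -0.0017] 0.0175
1.5 [-0.0005 -0.0025] 0.0262
2 [-0.0007 -0.0033] 0.0349
2.5 [-0.0008 -0.0042] 0.0436
3 [-0.0009 -0.005 ] 0.0524
4 [-0.0012 -0.0067] 0.0698
5 [-0.0014 -0.0083] 0.0873
6 [-0.0016 -0.01  ] 0.1047
7 [-0.0018 -0.0117] 0.1222
8 [-0.0019 -0.0134] 0.1396
9 [-0.002  -0.0151] 0.1571
10 [-0.0021 -0.0168] 0.1745
```

Turned about 37°. I'll lift so the plunger rides on the plate, then push slowly on the tab.

>>> drive_tool --targets "0 0 0 0.003 0 0 0; 0 0 0 0.006 0 0 0; 0 0 0 0.009 0 0 0; 0 0 0 0.010 0 0 0; 0 -0.0002 -0.0008 0.010 0 0 0.009; 0 -0.0003 -0.0017 0.010 0 0 0.018; 0 -0.0005 -0.0025 0.010 0 0 0.026; 0 -0.0007 -0.0033 0.010 0 0 0.035; 0 -0.0008 -0.0042 0.010 0 0 0.044; 0 -0.0009 -0.005 0.010 0 0 0.052"

```text
time_s: 9.92
tool_pos: [0.4355, 0.0361, 0.0705]
orientation: [0.775, 0.632, 0.001, -0.001]
wrist_force: [0.1, 5.8, -0.1]
width: 0.0002
grasp_force: 2.9
```

```bash
python3 -c "
from knob import *
knob(.0775)
from arc import arc
arc((.4360,.0353),[0.5,1,1.5,2,2.5,3,3.5,4,4.5,5,6])"
```

```text
t 9.9167 tool [0.4355 0.0361 0.0705] F [ 0.1  5.8 -0.1] knob [0.4375 0.0454] r 0.0977 ang 164.9 turned 37.7 cost 2.4946039904880935e-07
col280 z [0.0784 0.0788 0.0771 0.078  0.0794 0.0763 0.079  0.079  0.0786 0.0785
 0.088  0.0896 0.0916]
0.5 [-0.0001 -0.0008] 0.0087
1 [-0.0003 -0.0017] 0.0175
1.5 [-0.0004 -0.0025] 0.0262
2 [-0.0005 -0.0034] 0.0349
2.5 [-0.0006 -0.0042] 0.0436
3 [-0.0007 -0.005 ] 0.0524
3.5 [-0.0008 -0.0059] 0.0611
4 [-0.0008 -0.0067] 0.0698
4.5 [-0.0009 -0.0076] 0.0785
5 [-0.001  -0.0084] 0.0873
6 [-0.0011 -0.0101] 0.1047
```

>>> drive_tool --targets "0 -0.0001 -0.0008 0 0 0 0.009; 0 -0.0003 -0.0017 0 0 0 0.018; 0 -0.0004 -0.0025 0 0 0 0.026; 0 -0.0005 -0.0034 0 0 0 0.035; 0 -0.0006 -0.0042 0 0 0 0.044; 0 -0.0007 -0.005 0 0 0 0.052; 0 -0.0008 -0.0059 0 0 0 0.061; 0 -0.0008 -0.0067 0 0 0 0.070; 0 -0.0009 -0.0076 0 0 0 0.079; 0 -0.0010 -0.0084 0 0 0 0.087"

```text
time_s: 10.8
tool_pos: [0.4344, 0.0274, 0.0704]
orientation: [0.747, 0.665, 0.0, -0.001]
wrist_force: [-0.1, 2.4, -0.6]
width: -0.0
grasp_force: 1.0
```

```bash
python3 -c "
from knob import *
knob(.0785)
from arc import arc
arc((.4350,.0269),[0.4,.8,1.2,1.6,2,2.4,2.8,3.2])"
```

```text
t 10.8 tool [0.4344 0.0274 0.0704] F [-0.1  2.4 -0.6] knob [0.4357 0.0354] r 0.0974 ang 170.9 turned 43.7 cost 9.207670028137782e-08
col280 z [0.0804 0.0819 0.082  0.0817 0.0819 0.0824 0.0817 0.0828 0.0834 0.0821
 0.0889 0.0901 0.0931]
0.4 [-0.     -0.0007] 0.007
0.8 [-0.0001 -0.0014] 0.014
1.2 [-0.0001 -0.002 ] 0.0209
1.6 [-0.0002 -0.0027] 0.0279
2 [-0.0002 -0.0034] 0.0349
2.4 [-0.0002 -0.0041] 0.0419
2.8 [-0.0002 -0.0047] 0.0489
3.2 [-0.0002 -0.0054] 0.0559
```

The knob is back at z≈0.082, so it has sprung out. A small push will show whether it is locked.

>>> drive_tool --targets "0 0 -0.0004 0 0 0 0.004; 0 0 -0.0008 0 0 0 0.008; 0 -0.0001 -0.0012 0 0 0 0.012; 0 -0.0001 -0.0016 0 0 0 0.016; 0 -0.0001 -0.002 0 0 0 0.020; 0 -0.0001 -0.0024 0 0 0 0.024; 0 -0.0001 -0.0028 0 0 0 0.028; 0 -0.0001 -0.0028 0 0 0 0.028; 0 -0.0001 -0.0028 0 0 0 0.028; 0 -0.0001 -0.0028 0 0 0 0.028"

```text
time_s: 11.68
tool_pos: [0.4342, 0.025, 0.0705]
orientation: [0.738, 0.675, 0.0, -0.001]
wrist_force: [-1.0, 7.1, -0.5]
width: 0.0001
grasp_force: 3.5
```

```bash
python3 -c "
from knob import *
knob(.082)"
```

```text
t 11.6833 tool [0.4342 0.025  0.0705] F [-1.   7.1 -0.5] knob [0.4355 0.0344] r 0.0973 ang 171.5 turned 44.3 cost 5.9533356962284454e-08
col280 z [0.0812 0.0814 0.0811 0.0823 0.083  0.0811 0.0829 0.0826 0.0835 0.0819
 0.0882 0.0903 0.0926]
```

It holds at 7 N, more than the ~3 N it takes to turn free, so it is locked. I'll back off from the tab, then go straight up.

>>> drive_tool --targets "0 0 0.0015 0 0 0 0; 0 0 0.003 0 0 0 0; 0 0 0.003 0.004 0 0 0; 0 0 0.003 0.012 0 0 0; 0 0 0.003 0.03 0 0 0; 0 0 0.003 0.06 0 0 0; 0 0 0.003 0.09 0 0 0; 0 0 0.003 0.12 0 0 0; 0 0 0.003 0.14 0 0 0; 0 0 0.003 0.15 0 0 0"

```text
time_s: 12.57
tool_pos: [0.4367, 0.0265, 0.2253]
orientation: [0.738, 0.675, 0.002, 0.003]
wrist_force: [0.0, -0.3, 1.0]
width: 0.0
grasp_force: 0.0
```

>>> drive_tool --targets "0 0 -0.04 0 0 0 0; 0 0 -0.08 0 0 0 0; 0 0 -0.12 0 0 0 0; 0 0 -0.16 0 0 0 0; 0 0 -0.20 0 0 0 0; 0 0 -0.24 0 0 0 0; 0 0 -0.28 0 0 0 0; 0 0 -0.31 0 0 0 0; 0 0 -0.32 0 0 0 0; 0 0 -0.32 0 0 0 0"

```text
time_s: 13.4
tool_pos: [0.4339, -0.2953, 0.2201]
orientation: [0.739, 0.674, -0.0, -0.0]
wrist_force: [-0.6, 0.7, 0.1]
width: -0.0
grasp_force: 0.0
```

```bash
python3 - <<'E'
from h import *
im,d,P,K,W=cam("top");f=np.load("top0.npz");i0=f["im"]
s=robot.get_state();print(s["time_s"],s["tool_pos"],s["wrist_force"])
for I,PP in((i0,f["P"]),(im,P)):
    m=((PP[...,2]>.074)&(PP[...,2]<.09)&(I.max(-1)<55)).astype(np.uint8);m[:235]=0;m[310:]=0;m[:,:280]=0;m[:,345:]=0
    for c in cv2.findContours(m,0,2)[0]:
        if cv2.contourArea(c)>20:
            (u,v),r=cv2.minEnclosingCircle(c);M=cv2.moments(c);k=ray(K,W,M["m10"]/M["m00"],M["m01"]/M["m00"],.082)[:2];e=k-[.5318,.02];mm=np.zeros_like(m);cv2.drawContours(mm,[c],0,1,-1)
            print(u,v,r,k,np.hypot(*e),np.degrees(np.arctan2(e[1],e[0])),"z",np.nanmedian(PP[mm>0][:,2]))
df=(cv2.absdiff(im,i0).max(-1)>40).astype(np.uint8)
for c in cv2.findContours(cv2.morphologyEx(df,cv2.MORPH_OPEN,np.ones((2,2))),0,2)[0]:
    if cv2.contourArea(c)>15: print("diff",cv2.boundingRect(c))
E
```

```text
13.45 [ 0.43409878 -0.29345616  0.2200434 ] [-0.26728109 -0.29887829 -0.48972046]
diff (429, 329, 47, 39)
diff (523, 320, 4, 10)
diff (315, 290, 26, 15)
diff (317, 277, 27, 20)
diff (553, 271, 5, 8)
diff (488, 269, 72, 151)
diff (287, 257, 30, 32)
diff (329, 251, 8, 7)
diff (338, 242, 8, 16)
diff (329, 242, 7, 8)
```

```bash
python3 - <<'E'
from h import *
im,d,P,K,W=cam("top");f=np.load("top0.npz")
for I,PP,b in((f["im"],f["P"],(260,282,288,312)),(im,P,(275,300,310,345))):
    r=(slice(b[0],b[1]),slice(b[2],b[3]));g=I[r].max(-1)
    m=np.zeros(PP.shape[:2],bool);m[r]=(PP[r][...,2]>.074)&(PP[r][...,2]<.09)
    v,u=np.nonzero(m);w=I[m].max(-1);print(len(v),np.percentile(w,[5,25,50,75]),"zmed",np.median(PP[m][:,2]))
    k=ray(K,W,u.mean(),v.mean(),.082)[:2];e=k-[.5318,.02];print(u.mean(),v.mean(),np.hypot(*e),np.degrees(np.arctan2(e[1],e[0])))
    t=np.zeros_like(m);t[r]=(PP[r][...,2]>.095)&(PP[r][...,2]<.107);e=PP[t].mean(0)[:2]-[.5318,.02];print("tab",t.sum(),np.degrees(np.arctan2(e[1],e[0])))
E
```

```text
132 [64.   69.   74.5  77.25] zmed 0.0830255501555065
298.42424242424244 270.07575757575756 0.09589370236768116 129.11749006444984
tab 67 140.5953076586837
148 [61.35 66.   74.   77.  ] zmed 0.08257115584350605
327.06756756756755 290.97297297297297 0.09695115379311388 173.7817646642787
tab 70 -174.89955175647543
```

```bash
python3 -c "
from bench import robot
print(robot.close_job())"
```

```text
the job is handed in; nothing more can be done
None
```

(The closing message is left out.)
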